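# Rock the lid off a gel tank and rest it on the draining stand

### The arm

A 6-joint arm with a two-finger parallel gripper is mounted at the origin on a cart in front of the work surface, level with it; the furniture and walls round the work are solid. World frame = base frame: x ahead of the robot, y to its left, z up, the work surface at z = 0. Lengths are in mm, angles in degrees, forces in N, time in s.
With the tool pointing down it reaches from about 375 to 900 mm from the base axis. Payload 3.1 kg.
Tool frame: the origin (TCP) lies between the finger pads; the fingertips stand 17 mm ahead of it and the grasp point (between the pads) lies 2 mm behind it (ctrl.tips_ahead is the distance from the TCP to the fingertips, in mm); z points along the fingers, y is the line along which they close (so a half turn about z gives the same grasp; the last joint's range is limited). The gripper opens to 87 mm and grips with 3 to 60 N. Pads are 19 mm wide; open, the fingers measure 117 mm over their backs; the gripper's body (75 mm by 190 mm) begins 51 mm behind the grasp point.
Start: joints at [62.768, 30.224, 82.088, -0, 67.689, -10.227], TCP at [182.748, 597.662, 239.548] pointing down, gripper open.
Joint ranges: [-176.69, 176.69], [-43.24, 126.21], [12.49, 139.97], [-82, 262], [0, 151.66], [-163.58, 163.58]. Speed limits (degrees/s): [159.86, 159.86, 180, 180, 180, 180].

### API

Orientations are given as [roll, pitch, yaw] about the fixed x, y, z axes, in that order (R = Rz(yaw) Ry(pitch) Rx(roll)).
In Python, from bench import ctrl, optics, claw gives the robot as it stands (ctrl), with the cameras (optics) and the gripper (claw). Calls block until the motion is done:
- ctrl.reach(position, orientation): joint-space move of the TCP to a pose.
- ctrl.servo_line(position, attitude=None, rate=150): straight line of the TCP; attitude=None keeps the orientation; rate is the mean speed in mm/s.
- ctrl.set_joints(angles): joint-space move.
- claw.gripper_to(opening, strength=None): finger opening in mm; strength is the grip in N (None keeps the last); returns when the fingers have stopped.
- ctrl.sleep(seconds).
- ctrl.inverse_kinematics(position, orientation): joint angles nearest the present ones, or None.
- ctrl.get_obs(): the state.
- optics.read_camera(name): name is "side" or "top"; returns a dict with "color" (400x640x3 uint8, blue, green, red), "intrinsics" (3x3 intrinsics, pixels), "eye" and "rotation" of the camera in the world. Camera axes: x right, y down, z forward; pixel columns grow to the right and rows downward; lengths in mm; the calibration is good to about 2 mm. A picture is of the moment at which its call begins. There is no depth.
A pose or a line that the arm cannot do raises ctrl.PlanningError and nothing moves.
- ctrl.job_done(): hands the job in; it is judged then, once.
The state is a dict: "time": time; "qpos": joint angles; "joint_vel": joint speeds; "joint_efforts": joint torques, N m; "position": TCP position; "tool_rot": TCP orientation; "wrist_force": force on the tool from outside, world axes, zero at the start; "torque": the same for the moment, N m; "width": finger opening in mm; "finger_force": force on a finger pad.
Only numpy, scipy, OpenCV 4.12 (cv2) and the standard library are available. Lean on these libraries where they do the work, as an engineer would, in place of code of your own. Each camera call takes 0.05 s, during which the arm holds its last target. There are 200 camera calls.

### The job

The gel run is over and the leads are unplugged: take the lid off the gel tank and lay it, same way up, on the sloped wire draining stand so that it lies flat on the wires with a long edge down against the hooks, then let go. The lid sits tight on the tank's two electrode pins and the tank is not held down, so rock the lid gently side to side until it rises free, without lifting, tipping or dragging the tank. Carry the lid all the way, do not drop it, and leave the other things on the bench alone.

Things in the scene. Friction and masses are not known exactly. Their poses are not given: they have to be found in the camera images.
- tank_lid: Lid of the gel tank, 0.3 kg: grey plate 104 (x) x 130 (y) x 5 mm with a black connector housing in its middle. Origin: centre of the plate's underside; z up through the housing. The same turned half round. In the underside, at y = +20 and -20 mm, two bores 22 mm deep take the tank's pins with 1.2 mm play each way along y: it can be rocked about its x axis by 0.1 rad, more as it rises.
- lid_grip (a point): Point in the middle of the lid's black housing, 24 mm above the plate's underside, axes as the lid's. The housing is 36 mm (x) x 58 mm (y); its top lies 34 mm above the underside, two flat jack collars on it add 5 mm. Grip it across its two ribbed end faces, which face +y and -y, 58 mm apart.
- gel_tank: Clear open tank, 104 (x) x 130 (y) mm, rim 94 mm high, standing loose on rubber feet; with the white cooling core in it, about 1.8 kg. Origin: centre of its underside, z up. The core's grey deck carries the lid (6 mm gap between lid and rim) and two upright brass pins at y = +20 and -20 mm, 18 mm tall.
- tank_deck (a point): Middle of the tank's deck, 100 mm above the tank's origin, same axes; the lid's origin lies here when it is fully on. Springs on the pins grip the bores until the lid is about 14 mm up: about 15 N dry friction a pin. A straight pull on both takes 26 to 33 N and lifts the tank first; with one end lifted at a time, one pin slides and the other stays where it is.
- drain_stand: Draining stand of 6 mm steel wire, fixed, 146 mm wide (y), about 125 mm deep (x): five wires, 27 mm apart, slope up at 28 degrees from its front (-x, which looks to the right as the robot sees it) to its back, 93 mm high; at the lower end each is bent up square to the slope into a 16 mm hook. Origin: on the bench under its middle, z up.
- stand_rest (a point): Where the lid's origin lies when the lid is home on the stand: on the plane of the wires' tops, 52 mm up the slope from the hooks, 58 mm above the bench. x points up the slope, y along the hooks, z square out of the slope (28 degrees from vertical, leaning towards the stand's front).
- bench_timer: Small white bench timer, 50 x 46 x 11 mm, loose, lying near the robot; origin under its middle. Leave alone.
- slide_box: Flat box of cover slips, 78 x 32 x 10 mm, loose; origin under its middle. Leave alone.
- dropper_bottle: White plastic dropper bottle, 36 mm across, 78 mm tall, loose, standing; origin under its middle. Leave alone.
- sample_cup: Small clear cup, 44 mm across, 50 mm tall, loose, standing; origin under its middle. Leave alone.
- white_jar: White screw-cap jar, 60 mm across, 92 mm tall, loose, standing; origin under its middle. Leave alone.

How it is judged:
By the outcome, as a careful person would: the job done as asked, in the order asked, and still so for the second after the job is handed in, with the robot touching nothing.
It also fails if it takes over 64 s, if anything falls off the work surface, if the arm or the gripper's body presses on something with over 40 N, if the wrist force passes 120 N, or if a joint passes its speed limit or range.

## Working session

There is one attempt and no reset: what is moved stays moved. The work goes in short steps, each a Python script; the robot and the scene stay as the last script left them, time stands still between calls to the robot, and variables do not carry over. Pictures are saved under pics/ and viewed, at most 12 in all, crops included, and the job is handed in when it is done.

```bash
ls; mkdir -p pics
python3 - <<'E'
from bench import ctrl, optics, claw
import cv2, numpy as np
for n in ("side","top"):
    c=optics.read_camera(n); cv2.imwrite(f"pics/{n}0.png",c["color"])
    print(n,np.round(c["intrinsics"],1).tolist(),np.round(c["eye"],1),np.round(c["rotation"],4).tolist())
    np.savez(f"{n}.npz",**{k:np.array(v) for k,v in c.items()})
print(ctrl.get_obs())
E
```

```text
bench.py
pics
side [[387.9, 0.0, 319.3], [0.0, 387.9, 199.1], [0.0, 0.0, 1.0]] [ 990.9 -164.3  861.9] [-152.3571, -0.242, 86.9288]
top [[418.3, 0.0, 319.9], [0.0, 418.3, 208.4], [0.0, 0.0, 1.0]] [ 536.5 -117.3  939. ] [-176.4728, -1.5424, -89.9025]
{'time': 0.1, 'qpos': array([ 6.27665249e+01,  3.02756100e+01,  8.21492105e+01, -1.66441492e-03,
        6.76921330e+01, -1.02259952e+01]), 'joint_vel': array([-0.0216443 , -0.14813067, -0.13002756,  0.02667725,  0.06253601,
       -0.01874686]), 'joint_efforts': array([-7.67373658e-04, -4.40985882e+01, -1.77149284e+01,  6.34794636e-02,
        5.34035428e-02, -2.57586942e-05]), 'position': array([182.47676363, 597.09542072, 238.64743387]), 'tool_rot': array([-1.79884631e+02, -1.92487731e-02,  1.62993134e+02]), 'wrist_force': array([-0.14433441, -0.29853217, -0.31637613]), 'torque': array([ 0.03204872,  0.03085936, -0.02545446]), 'finger_force': 0.0, 'width': 87.09209243764946}
```

View pics/top0.png

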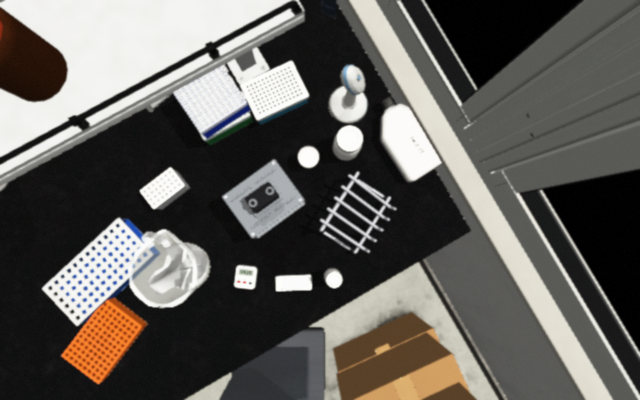

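View pics/side0.png

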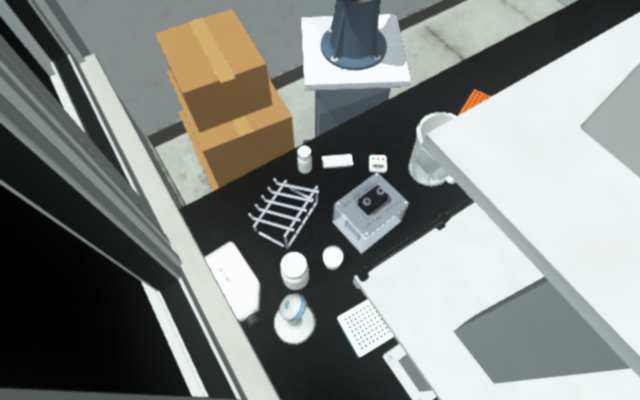

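The top view shows the lid plate with corners near (222,192), (274,160), (305,202), (257,238) and its black housing at (261,197). The wire stand is around (358,212), with small items close to the robot. The side view shows the lid at about (372,200) and the stand at about (284,212). I'll enlarge both.

```bash
cat > h.py <<'E'
import numpy as np, cv2
from scipy.spatial.transform import Rotation as R
class Cam:
    def __init__(s,c):
        s.K=np.array(c["intrinsics"]); s.e=np.array(c["eye"],float); s.im=np.array(c["color"])
        s.R=R.from_euler("xyz",c["rotation"],degrees=True).as_matrix()
    def ray(s,p):
        d=s.R@np.linalg.solve(s.K,[p[0],p[1],1.]); return d/np.linalg.norm(d)
    def plane(s,p,z):
        d=s.ray(p); return s.e+d*(z-s.e[2])/d[2]
    def proj(s,X):
        q=s.K@(s.R.T@(np.asarray(X,float)-s.e)); return q[:2]/q[2]
def load(n): return Cam(np.load(f"{n}.npz"))
def tri(c1,p1,c2,p2):
    d1,d2=c1.ray(p1),c2.ray(p2)
    t=np.linalg.lstsq(np.c_[d1,-d2],c2.e-c1.e,rcond=None)[0]
    a,b=c1.e+t[0]*d1,c2.e+t[1]*d2
    return (a+b)/2,np.linalg.norm(a-b)
E
python3 - <<'E'
from h import *
t=load("top");s=load("side")
def crop(c,x,y,w,h,k): return cv2.resize(c.im[y:y+h,x:x+w],None,fx=k,fy=k,interpolation=cv2.INTER_CUBIC)
a=np.hstack([crop(t,215,150,100,100,4),crop(t,310,165,100,100,4)])
cv2.imwrite("pics/c1.png",a)
a=np.hstack([crop(s,325,165,90,90,4),crop(s,240,170,90,90,4)])
cv2.imwrite("pics/c2.png",a)
print(t.plane((261,197),134),t.plane((358,212),50), s.plane((372,200),134), s.plane((284,212),50))
E
```

```text
[607.66242854 -25.48186272 134.        ] [ 583.8089044  -222.53811788   50.        ] [618.26587765 -29.51437529 134.        ] [ 596.01857004 -221.75145027   50.        ]
```

View pics/c1.png

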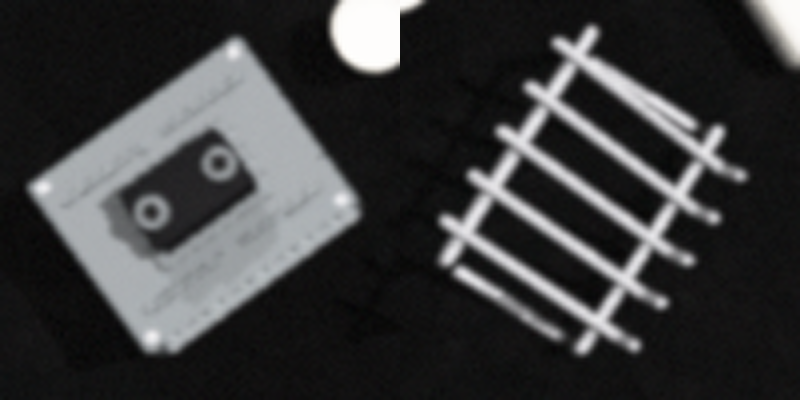

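View pics/c2.png

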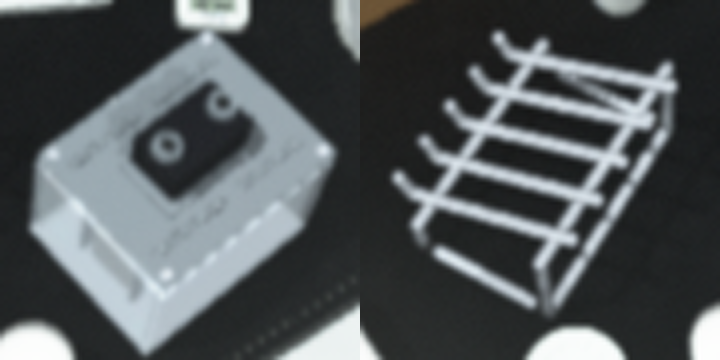

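Enlarged, both jack collars and all five wires with their hook tips and upper ends are clear in both views. Triangulating them now.

```bash
cat > meas.py <<'E'
from h import *
np.set_printoptions(precision=1,suppress=True)
t=load("top");s=load("side")
T=lambda L,ox,oy,px:[(ox+(x-px+.5)/4-.5,oy+(y+.5)/4-.5) for x,y in L]
J_t=T([(151,211),(218,163)],215,150,0); J_s=T([(224,104),(166,146)],325,165,0)
print("jacks z~139"); 
for a,b in zip(J_t,J_s): print(*tri(t,a,s,b), t.plane(a,139), s.plane(b,139))
h_t=T([(740,175),(713,217),(688,260),(661,302),(633,345)],310,165,400)
h_s=T([(498,38),(475,72),(450,106),(426,142),(399,178)],240,170,360)[::-1]
u_t=T([(560,43),(532,88),(504,132),(475,176),(447,220)],310,165,400)
u_s=T([(670,86),(650,122),(626,161),(601,200),(574,240)],240,170,360)[::-1]
H=[];U=[]
print("hook tips / upper ends")
for a,b,c,d in zip(h_t,h_s,u_t,u_s):
    p,e=tri(t,a,s,b);q,f=tri(t,c,s,d);H.append(p);U.append(q);print(p,e,q,f,np.linalg.norm((p-q)[:2]))
H=np.array(H);U=np.array(U)
d=np.polyfit(range(5),H,1)[0]+np.polyfit(range(5),U,1)[0]; print("y axis step",d/2,np.linalg.norm(d/2),np.degrees(np.arctan2(d[1],d[0])))
e=(U-H).mean(0);print("x dir",e,np.degrees(np.arctan2(e[1],e[0])),H.mean(0),U.mean(0))
# plate outline
for c,z,seed in((t,105,(235,195)),(s,105,(345,200))):
    hsv=cv2.cvtColor(c.im,cv2.COLOR_BGR2HSV); print(c.im[seed[1],seed[0]])
# corner screws (z~105)
for nm,c,L in(("top",t,T([(42,187),(234,50),(342,200),(152,338)],215,150,0)),("side",s,T([(207,40),(324,151),(167,275),(53,153)],325,165,0))):
    P=np.array([c.plane(p,105) for p in L]);print(nm,P,P.mean(0),[np.linalg.norm(P[i]-P[i-1]) for i in range(4)])
E
python3 meas.py
```

```text
jacks z~139
[597.2  -8.9 135. ] 0.5932162400479492 [596.8  -9.7 139. ] [599.4  -9.5 139. ]
[620.4 -41.6 134.2] 1.291420274899395 [620.  -41.4 139. ] [622.8 -43.1 139. ]
hook tips / upper ends
[ 592.5 -303.4   39.9] 0.21977174055906976 [ 657.2 -200.6   86.8] 1.3073743449895021 121.54849422944663
[ 569.7 -288.3   40.1] 0.15921928483193232 [ 634.  -185.7   86.5] 2.1925052295403904 121.10514330740031
[ 546.5 -274.4   40.6] 0.24550155902203635 [ 611.3 -171.2   87.2] 2.3566579919253376 121.90812886941733
[ 523.9 -259.6   40.7] 0.28592711770609985 [ 588.5 -156.5   89. ] 1.8219630384920322 121.71564960214215
[ 500.8 -245.1   40.8] 1.0244447625299569 [ 566.  -143.2   88.7] 0.014793956550934996 120.92994099826687
y axis step [-22.9  14.5   0.4] 27.049429964112488 147.67581148817055
x dir [ 64.7 102.7  47.2] 57.77976677214084 [ 546.7 -274.2   40.4] [ 611.4 -171.4   87.6]
[174 171 166]
[177 169 154]
top [[ 611.2   49.   105. ]
 [ 680.5  -45.7  105. ]
 [ 605.3 -100.1  105. ]
 [ 536.3   -6.4  105. ]] [608.3 -25.8 105. ] [np.float64(93.122549264233), np.float64(117.34548501461072), np.float64(92.88905165208142), np.float64(116.39114435650669)]
side [[539.   -6.6 105. ]
 [613.1  48.9 105. ]
 [681.7 -45.2 105. ]
 [606.6 -99.7 105. ]] [610.1 -25.6 105. ] [np.float64(115.10700988853989), np.float64(92.54370722180832), np.float64(116.52058303890796), np.float64(92.75505108240655)]
```

```bash
python3 - <<'E'
from h import *
np.set_printoptions(precision=0,suppress=True)
t=load("top");s=load("side")
for n,a,b in [("rail211-440",(211,49),(440,225)),("rail211-357",(211,49),(357,283)),("rail78-440",(78,122),(440,225)),
  ("bottlecap",(389,103),(252,319)),("bottle end L",(408,181),(208,250)),("bottle end R",(440,164),(232,242)),
  ("jar",(349,134),(293,262)),("bot2",(309,156),(333,257)),("vortex top",(352,78),(292,305)),("small",(334,279),(305,155)),("beaker rim",(180,232),(437,120))]:
    print(n,*tri(t,a,s,b))
E
cat > plan.py <<'E'
from h import *
LID=np.array([609.2,-25.7]);YAW=36.2
REST=np.array([576.8,-228.3,58.]);SY=57.7
RT=R.from_euler("x",180,degrees=True)
def tool_for(lidR,lidpos,g):   # g: TCP height above underside along lid z
    return lidpos+lidR.apply([0,0,g]),(lidR*RT).as_euler("xyz",degrees=True)
E
python3 - <<'E'
from plan import *
from bench import ctrl, optics, claw
for nm,Rl,p in (("lid",R.from_euler("z",YAW,degrees=True),np.r_[LID,100]),("stand",R.from_euler("ZY",[SY,-28],degrees=True),REST)):
  for hgt in(25,60,150):
    P,O=tool_for(Rl,p,hgt); print(nm,hgt,P,O,ctrl.inverse_kinematics(P,O))
P,O=tool_for(R.from_euler("z",YAW,degrees=True),np.array([430.,40,300]),0);print(ctrl.inverse_kinematics(P,O))
E
```

```text
rail211-440 [787.  14. 380.] 3.6377314836063714
rail211-357 [827. -33. 307.] 132.7812160583796
rail78-440 [717. 134. 303.] 180.10800267962603
bottlecap [ 829. -295.   25.] 2.603373820718783
bottle end L [ 661. -374.   -3.] 59.8930272447314
bottle end R [ 681. -353.  111.] 54.802571592827334
jar [ 738. -199.  109.] 2.7320196858418515
bot2 [ 706. -116.   37.] 2.606345784024902
vortex top [ 834. -201.  158.] 2.6671963715528415
small [ 443. -169.   55.] 3.6609403344581026
beaker rim [540.  80. 293.] 1.794053220117997
lid 25 [609.2 -25.7 125. ] [180.    0.   36.2] [-1.29045289e+01  3.73758846e+01  8.98945594e+01 -2.54444375e-14
  5.27295561e+01  4.08954711e+01]
lid 60 [609.2 -25.7 160. ] [180.    0.   36.2] [-1.29045289e+01  3.46084431e+01  8.85349283e+01 -2.54444375e-14
  5.68566286e+01  4.08954711e+01]
lid 150 [609.2 -25.7 250. ] [180.    0.   36.2] [-1.29045289e+01  2.83847227e+01  8.37084650e+01 -2.54444375e-14
  6.79068123e+01  4.08954711e+01]
stand 25 [ 570.52841919 -238.22065985   80.07368982] [180.  -28.   57.7] [-45.77557668  44.20679661  91.76257469  33.40178466  56.02903244
 -35.41128374]
stand 60 [ 561.74820605 -252.10958363  110.97685557] [180.  -28.   57.7] [-47.29464648  41.51226212  91.00854444  31.74898858  59.52097356
 -34.30091942]
stand 150 [ 539.17051512 -287.82395907  190.44213893] [180.  -28.   57.7] [-51.13182916  35.29496833  87.69478328  28.36184292  69.28944562
 -31.92797188]
[-9.57935091e+00  1.04187869e+01  1.03671222e+02 -2.54444375e-14
  6.59099915e+01  4.42206491e+01]
```

The shelf rail is about 690 mm out and 380 mm up, so I'll swing the arm in at a short radius and then go above the lid.

```bash
cat >> plan.py <<'E'
from bench import ctrl, optics, claw
np.set_printoptions(precision=2,suppress=True)
def goto(P,O,rate=100,fix=1):
    """line move, then re-command to cancel the servo's standing error"""
    off=np.zeros(3)
    for k in range(fix+1):
        ctrl.servo_line(list(P+off),list(O),rate=rate if k==0 else 30)
        off=off+P-ctrl.get_obs()["position"]
    return off
def show(tag=""):
    o=ctrl.get_obs();print(tag,round(o["time"],2),o["position"],o["tool_rot"],"F",o["wrist_force"],"T",o["torque"],"w",round(o["width"],2),"ff",np.round(o["finger_force"],2));return o
E
python3 - <<'E'
from plan import *
ctrl.set_joints([62.77,10.4,103.7,0,65.9,-10.2]);show()
ctrl.set_joints([-9.6,10.4,103.7,0,65.9,44.2]);show()
P,O=tool_for(R.from_euler("z",YAW,degrees=True),np.r_[LID,100],120)
ctrl.reach(list(P),list(O));show()
P,O=tool_for(R.from_euler("z",YAW,degrees=True),np.r_[LID,100],50)
print(goto(P,O,150));show()
c=optics.read_camera("side");cv2.imwrite("pics/s1.png",cv2.resize(c["color"][110:250,260:460],None,fx=4,fy=4,interpolation=cv2.INTER_CUBIC))
E
```

```text
0.94 [ 92.98 423.1  300.35] [179.85   0.03 162.96] F [-0.49  0.08 -0.04] T [-0.03 -0.02 -0.02] w 87.09 ff 0.0
 2.79 [429.62  40.55 299.86] [-179.97    0.01   36.28] F [-0.65  0.26  0.67] T [-0.13  0.16 -0.07] w 87.13 ff 0.0
 3.63 [608.08 -24.69 220.07] [-179.91    0.06   36.26] F [-0.51  1.02  0.41] T [-0.11  0.09  0.07] w 87.25 ff 0.0
[-0.54  0.11 -1.07]
 4.5 [609.47 -26.03 149.89] [179.91  -0.08  36.2 ] F [-0.87 -0.01  0.88] T [-0.13  0.15  0.02] w 86.61 ff 0.0
```

View pics/s1.png

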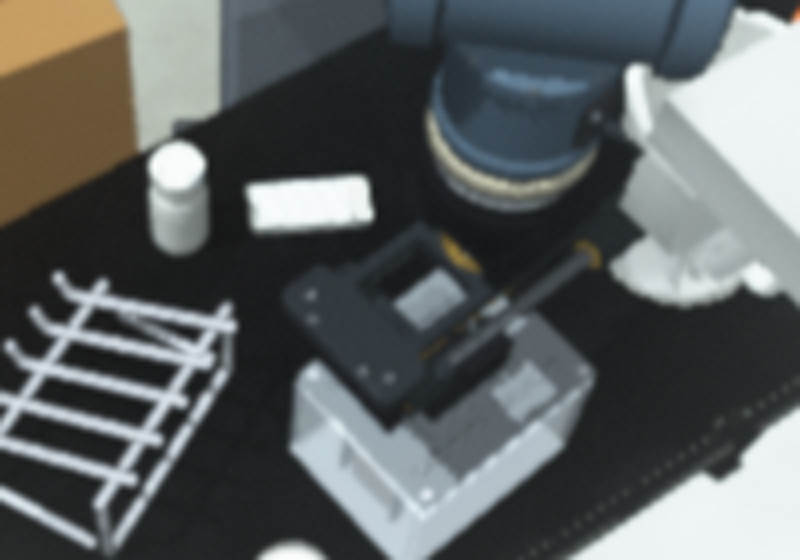

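The gripper is square above the lid, with its fingers astride the housing along the long axis. Next I'll descend and close softly to find the housing's centre.

Run:
```python
from plan import *
P,O=tool_for(R.from_euler("z",YAW,degrees=True),np.r_[LID,100],25)
off=goto(P,O,60);print(off);show("down")
ty=R.from_euler("xyz",O,degrees=True).apply([0,1,0])
for w in (66,63,61,60,59,58,57):
    claw.gripper_to(w,3);o=ctrl.get_obs()
    print(w,round(o["width"],2),round(o["finger_force"],2),o["wrist_force"],"Fy",round(o["wrist_force"]@ty,2))
    if o["width"]>w+.8: break
show()
```

```text
[-0.23  0.05 -0.33]
down 5.35 [609.65 -25.79 125.95] [179.97  -0.02  36.2 ] F [-1.13  0.08 -0.64] T [-0.11  0.1  -0.  ] w 87.31 ff 0.0
66 66.19 0.0 [-0.06 -0.24  0.04] Fy 0.16
63 63.42 0.0 [-0.78  0.27 -0.15] Fy -0.68
61 61.38 0.0 [-0.18  0.47  0.12] Fy -0.49
60 60.08 0.0 [ 0.06 -0.   -0.38] Fy 0.04
59 59.44 0.05 [-0.22  0.01 -0.57] Fy -0.14
58 58.12 0.74 [-0.48  0.74  0.59] Fy -0.89
57 57.8 3.0 [-1.02  1.94  1.01] Fy -2.17
 7.62 [609.11 -25.36 125.59] [-179.95    0.01   36.2 ] F [-1.02  1.94  1.01] T [ 0.27  0.29 -0.02] w 57.8 ff 3.0
```

```bash
cat > rock.py <<'E'
from plan import *
import json
class Rock:
    def __init__(s,d):
        s.p0=np.array(d["p0"]);s.c0=np.array(d["c0"]);s.F0=np.array(d["F0"]);s.Rz=R.from_euler("z",YAW,degrees=True)
        s.g=s.p0[2]-100; s.cor=np.array(d.get("cor",[0,0,0.]));s.h=np.array(d.get("h",[0,0.]))
    def local(s,hA,hB):
        th=(hB-hA)/40;hm=(hA+hB)/2;c=max(18-hm,0)/2
        return th,np.array([0,(c-s.g)*np.sin(th),hm+s.g*(np.cos(th)-1)])
    def go(s,hA,hB,rate=6):
        th,l=s.local(hA,hB)
        O=(s.Rz*R.from_euler("x",th)*RT).as_euler("xyz",degrees=True)
        ctrl.servo_line(list(s.c0+s.Rz.apply(l+s.cor)),list(O),rate=rate); s.h=np.array([hA,hB]); return s.read()
    def read(s,pr=True):
        o=ctrl.get_obs();F=s.Rz.inv().apply(o["wrist_force"]-s.F0);T=s.Rz.inv().apply(o["torque"])
        L=s.Rz.inv()*R.from_euler("xyz",o["tool_rot"],degrees=True)*RT
        th=L.as_rotvec()[0]; l=s.Rz.inv().apply(o["position"]-s.p0)
        hm=l[2]-s.g*(np.cos(th)-1); 
        c=max(18-hm,0)/2
        r=dict(hA=hm-20*th,hB=hm+20*th,yerr=l[1]-(c-s.g)*np.sin(th),F=F,T=T,t=o["time"],w=o["width"])
        if pr: print(f"cmd {s.h} act {r['hA']:.2f} {r['hB']:.2f} yerr {r['yerr']:.2f} F {F} T {T} w {r['w']:.2f} t {r['t']:.2f}")
        return r
    def save(s): json.dump(dict(p0=s.p0.tolist(),c0=s.c0.tolist(),F0=s.F0.tolist(),cor=s.cor.tolist(),h=s.h.tolist()),open("rock.json","w"))
E
python3 - <<'E'
from rock import *
P,O=tool_for(R.from_euler("z",YAW,degrees=True),np.r_[LID,100],25)
F0=ctrl.get_obs()["wrist_force"]*0+np.array([-.4,.2,0.])
claw.gripper_to(50,55);ctrl.sleep(.3);o=show("grip")
c0=P+[-.23-.3,.05,-1.4]   # last command is not read back: hold pose via measured offset
ctrl.servo_line(list(o["position"]+[-.5,.1,-1.1]*np.array([1,1,-1])),list(O),rate=10);o2=show("recmd")
c0=o["position"]+np.array([-.5,.1,1.1]); 
r=Rock(dict(p0=o2["position"].tolist(),c0=c0.tolist(),F0=F0.tolist()));r.read();r.save()
E
```

```text
grip 8.14 [609.13 -25.39 125.61] [-179.95    0.01   36.2 ] F [-0.98  3.46  2.06] T [ 0.58  0.44 -0.01] w 57.53 ff 55.0
recmd 8.43 [608.93 -25.5  125.69] [179.99  -0.01  36.19] F [ 2.54  1.75 -9.13] T [ 0.22 -0.31  0.01] w 57.62 ff 54.99
cmd [0. 0.] act 0.00 -0.00 yerr -0.00 F [ 3.29 -0.48 -9.13] T [-0.   -0.39  0.01] w 57.62 t 8.43
```

```bash
cat >> rock.py <<'E'
    def stroke(s,side,hend,step=.8,U=9,lim=20,pr=1):
        """raise one bore (0=A at -y, 1=B at +y) to hend mm above the deck, the other pin staying; z kept at pull U"""
        h=s.h.copy();n=max(1,int(np.ceil((hend-h[side])/step)))
        for i,v in enumerate(np.linspace(h[side],hend,n+1)[1:]):
            h[side]=v; r=s.go(*h) if pr else s.go(*h)
            s.cor+=np.clip([.06*r["F"][0],.05*r["F"][1],.05*(U+r["F"][2])],-.4,.4)
            if -r["F"][2]>lim: print("pull too high");break
        s.save();return r
E
python3 - <<'E'
from rock import *
r=Rock(json.load(open("rock.json")))
r.cor=np.array([.3,0,-.5])
r.stroke(1,3.2)
E
```

```text
cmd [0.  0.8] act 0.02 0.80 yerr 0.02 F [ 1.93 -1.14 -9.92] T [-0.37 -0.23 -0.04] w 57.48 t 8.68
cmd [0.  1.6] act 0.17 1.74 yerr -0.04 F [ 2.67 -0.45 -9.83] T [-0.6  -0.09 -0.04] w 57.63 t 8.93
cmd [0.  2.4] act 0.33 2.70 yerr -0.05 F [-0.29 -0.55 -8.25] T [-0.72  0.11 -0.01] w 57.62 t 9.18
cmd [0.  3.2] act 0.52 3.69 yerr -0.01 F [-0.34 -1.05 -7.71] T [-0.85  0.24 -0.03] w 57.21 t 9.43
```

Run:
```python
from rock import *
r=Rock(json.load(open("rock.json")));r.read()
c=optics.read_camera("side")["color"];a=load("side").im
f=lambda m:cv2.resize(m[165:265,320:420],None,fx=4,fy=4,interpolation=cv2.INTER_CUBIC)
cv2.imwrite("pics/s2.png",np.hstack([f(a),f(c)]))
```

```text
cmd [0.  3.2] act 0.52 3.69 yerr -0.01 F [-0.34 -1.05 -7.71] T [-0.85  0.24 -0.03] w 57.21 t 9.43
```

View pics/s2.png

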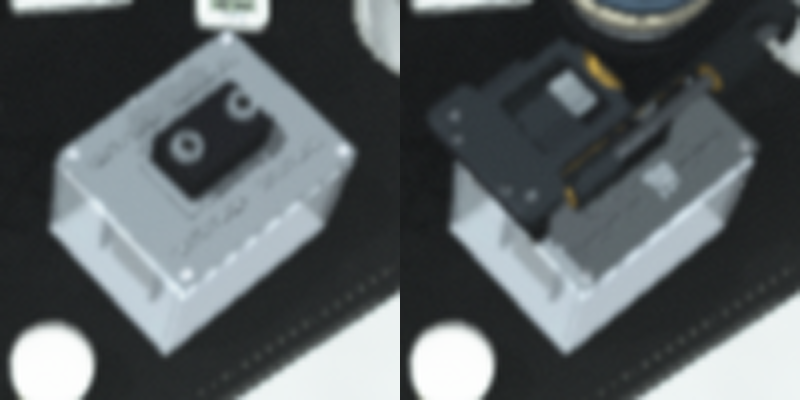

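The tank's base corners haven't moved (left, bottom and right match the earlier picture). Only the lid's +y end has risen, so I'll carry on rocking.

Run:
```python
from rock import *
r=Rock(json.load(open("rock.json")))
r.stroke(0,6.4)
c=optics.read_camera("side")["color"];a=load("side").im
m=(slice(215,262),slice(328,402)); cv2.imwrite("pics/s3.png",np.hstack([cv2.resize(x[165:265,320:420],None,fx=4,fy=4,interpolation=cv2.INTER_CUBIC) for x in (a,c)]))
```

```text
cmd [0.8 3.2] act 1.15 3.54 yerr 0.26 F [  0.18  -3.24 -10.33] T [-0.52  0.17 -0.  ] w 57.80 t 9.73
cmd [1.6 3.2] act 1.91 3.52 yerr 0.18 F [ -0.42  -3.08 -11.  ] T [-0.29  0.17  0.03] w 57.45 t 9.98
cmd [2.4 3.2] act 2.58 3.41 yerr 0.19 F [ -0.41  -3.13 -10.96] T [-0.15  0.21  0.02] w 57.35 t 10.23
cmd [3.2 3.2] act 3.25 3.29 yerr 0.12 F [-1.27 -2.11 -9.8 ] T [ 0.01  0.21 -0.05] w 57.74 t 10.48
cmd [4.  3.2] act 3.99 3.24 yerr 0.08 F [ 0.13 -1.83 -9.82] T [0.21 0.14 0.04] w 57.68 t 10.73
cmd [4.8 3.2] act 4.80 3.25 yerr 0.07 F [ -0.01  -0.71 -10.39] T [ 0.42  0.1  -0.02] w 57.82 t 10.98
cmd [5.6 3.2] act 5.53 3.18 yerr 0.05 F [  0.21   1.13 -10.96] T [0.55 0.13 0.  ] w 57.49 t 11.23
cmd [6.4 3.2] act 6.33 3.17 yerr 0.02 F [  1.25   1.52 -10.18] T [0.64 0.16 0.  ] w 57.80 t 11.48
```

View pics/s3.png

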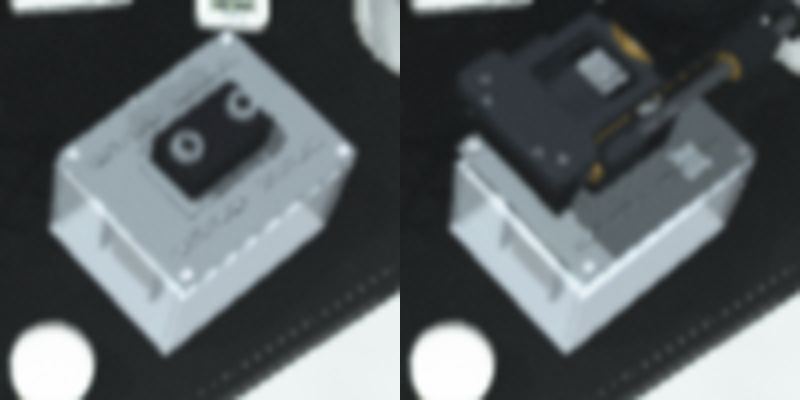

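The tank is still in place and the lid's −y end has lifted. Continuing.

Run:
```python
from rock import *
r=Rock(json.load(open("rock.json")))
r.stroke(1,9.6,1.1)
print()
r.stroke(0,12.8,1.1)
c=optics.read_camera("side")["color"]
cv2.imwrite("pics/s4.png",cv2.resize(c[165:265,320:420],None,fx=5,fy=5,interpolation=cv2.INTER_CUBIC))
```

```text
cmd [6.4  4.27] act 6.12 4.02 yerr -0.04 F [ 0.26  3.3  -9.95] T [0.54 0.13 0.04] w 57.39 t 11.79
cmd [6.4  5.33] act 6.11 5.06 yerr 0.05 F [  0.33   3.02 -10.2 ] T [ 0.41  0.17 -0.01] w 58.16 t 12.04
cmd [6.4 6.4] act 6.09 6.09 yerr 0.18 F [-0.09  3.97 -9.01] T [0.35 0.22 0.03] w 57.65 t 12.29
cmd [6.4  7.47] act 6.12 7.17 yerr 0.28 F [ -0.58   2.2  -10.61] T [0.3  0.25 0.04] w 57.72 t 12.54
cmd [6.4  8.53] act 6.10 8.23 yerr 0.40 F [-0.15  2.29 -9.7 ] T [ 0.23  0.28 -0.01] w 57.92 t 12.79
cmd [6.4 9.6] act 6.09 9.27 yerr 0.42 F [-0.41  1.94 -9.36] T [0.19 0.31 0.03] w 57.59 t 13.05

cmd [7.47 9.6 ] act 7.08 9.18 yerr 0.48 F [ -0.81   0.91 -12.18] T [ 0.17  0.26 -0.01] w 57.93 t 13.34
cmd [8.53 9.6 ] act 8.11 9.18 yerr 0.51 F [ -0.45   1.13 -11.04] T [0.22 0.29 0.02] w 57.73 t 13.61
cmd [9.6 9.6] act 9.20 9.20 yerr 0.56 F [ -0.37   1.17 -10.66] T [0.3  0.35 0.03] w 57.45 t 13.88
cmd [10.67  9.6 ] act 10.30 9.24 yerr 0.61 F [-0.15  1.05 -9.11] T [ 0.42  0.37 -0.01] w 57.24 t 14.17
cmd [11.73  9.6 ] act 11.33 9.20 yerr 0.64 F [-0.37  1.76 -9.45] T [ 0.45  0.36 -0.08] w 57.55 t 14.45
cmd [12.8  9.6] act 12.46 9.25 yerr 0.69 F [-0.7   1.4  -8.07] T [ 0.42  0.34 -0.04] w 57.38 t 14.74
```

View pics/s4.png

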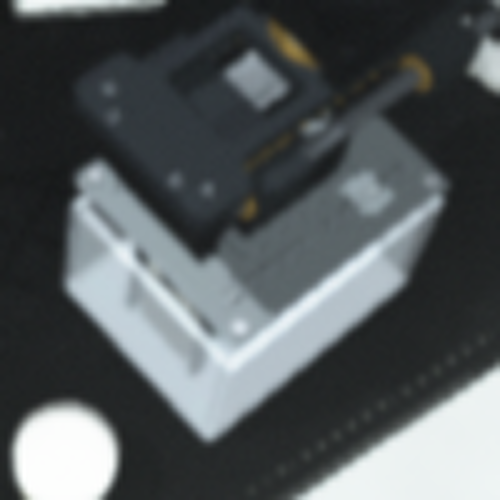

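The lid now stands clear of the rim by roughly 11 mm, the base corners are where they were, and the pull has stayed near 10 N. The last strokes follow.

Run:
```python
from rock import *
r=Rock(json.load(open("rock.json")))
r.stroke(1,16.0,1.1,U=8)
print()
r.stroke(0,16.0,1.1,U=6)
print(r.cor)
```

```text
cmd [12.8  10.67] act 12.35 10.22 yerr 0.58 F [-0.89  2.02 -6.86] T [ 0.4   0.32 -0.05] w 57.85 t 15.07
cmd [12.8  11.73] act 12.38 11.29 yerr 0.62 F [-0.19  1.17 -7.47] T [0.3  0.28 0.01] w 57.08 t 15.36
cmd [12.8 12.8] act 12.61 12.56 yerr 0.53 F [ 0.04 -0.14 -5.15] T [0.26 0.28 0.05] w 57.21 t 15.64
cmd [12.8  13.87] act 12.80 13.80 yerr 0.35 F [-1.03 -0.51 -5.11] T [ 0.02  0.27 -0.02] w 57.57 t 15.94
cmd [12.8  14.93] act 12.98 15.06 yerr 0.41 F [-0.02 -0.34 -4.08] T [-0.04  0.28 -0.06] w 57.64 t 16.25
cmd [12.8 16. ] act 13.06 16.22 yerr 0.56 F [ 0.5  -0.03 -3.16] T [-0.06  0.22  0.  ] w 57.94 t 16.56

cmd [13.87 16.  ] act 14.40 16.49 yerr 1.15 F [-0.11 -0.33 -3.04] T [-0.02  0.16 -0.01] w 57.44 t 16.88
cmd [14.93 16.  ] act 15.37 16.44 yerr 1.23 F [ 0.48 -1.24 -3.62] T [-0.01  0.19 -0.03] w 57.59 t 17.19
cmd [16. 16.] act 16.47 16.49 yerr 1.17 F [ 0.24 -0.81 -3.6 ] T [ 0.    0.19 -0.03] w 57.55 t 17.49
[ 0.25  0.46 -0.43]
```

The pull is down to about 3 N, which is just the lid's weight, so the lid is free. Lifting straight up and checking.

Run:
```python
from rock import *
r=Rock(json.load(open("rock.json")))
r.cor[1]-=.4; r.go(16,16); r.go(26,26,rate=25); r.go(45,45,rate=60); r.go(120,120,rate=120)
s=optics.read_camera("side")["color"];t=optics.read_camera("top")["color"]
f=lambda m,x,y:cv2.resize(m[y:y+170,x:x+130],None,fx=3,fy=3,interpolation=cv2.INTER_CUBIC)
cv2.imwrite("pics/l.png",np.hstack([f(s,300,105),f(t,200,110)]));r.save()
```

```text
cmd [16 16] act 16.58 16.57 yerr 0.17 F [-0.49 -0.19 -3.3 ] T [-0.01  0.2   0.  ] w 57.47 t 17.74
cmd [26 26] act 26.84 26.83 yerr 0.35 F [-0.52 -0.9  -3.61] T [-0.02  0.14 -0.01] w 57.77 t 18.29
cmd [45 45] act 46.31 46.27 yerr 0.14 F [-0.15  0.02 -3.36] T [0.02 0.23 0.07] w 57.57 t 18.76
cmd [120 120] act 119.76 119.82 yerr 0.99 F [ 0.67  0.01 -3.67] T [-0.03  0.13 -0.03] w 58.12 t 19.53
```

View pics/l.png

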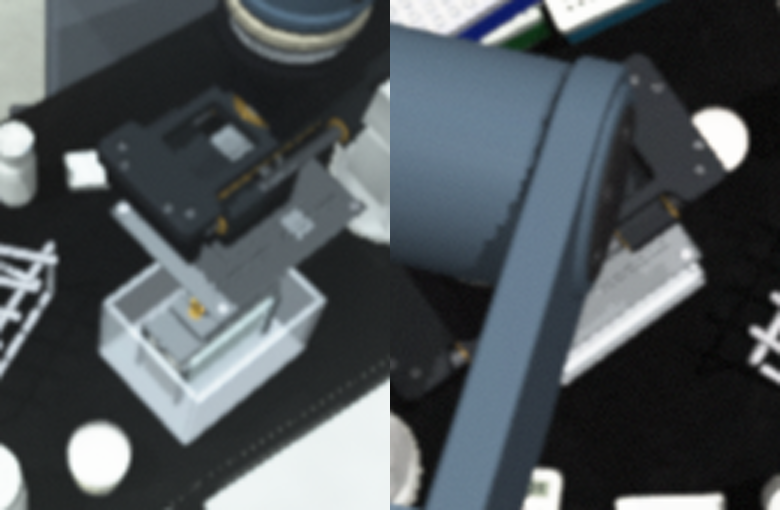

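The lid hangs level in the gripper. The open tank stands where it was, with its lowest corner still near (362,253). Carrying the lid to a hover above the stand.

```bash
cat > place.py <<'E'
from rock import *
RS=R.from_euler("ZY",[SY,-28],degrees=True); G=25.7
def tcp(x,y,n): return REST+RS.apply([x,y,n+G])
OS=(RS*RT).as_euler("xyz",degrees=True)
def st(tag="",pr=True):
    o=ctrl.get_obs();l=RS.inv().apply(o["position"]-REST)-[0,0,G];F=RS.inv().apply(o["wrist_force"])
    if pr: print(tag,"xyn",l,"F",F,"rotvec",np.degrees((RS.inv()*R.from_euler("xyz",o["tool_rot"],degrees=True)*RT).as_rotvec()),"w",round(o["width"],1),"t",round(o["time"],2))
    return l,F
E
python3 - <<'E'
from place import *
ctrl.servo_line(list(tcp(8,0,100)),list(OS),rate=90);st("hover")
off=goto(tcp(7,0,40),OS,80);l,F=st("n40");print(off)
s=optics.read_camera("side")["color"];t=optics.read_camera("top")["color"]
f=lambda m,x,y:cv2.resize(m[y:y+130,x:x+130],None,fx=3,fy=3,interpolation=cv2.INTER_CUBIC)
cv2.imwrite("pics/h.png",np.hstack([f(s,220,140),f(t,290,140)]))
E
```

```text
hover xyn [ 8.39  0.11 99.96] F [-1.49  0.64 -2.29] rotvec [0.01 0.   0.03] w 57.8 t 22.73
n40 xyn [ 7.    0.19 40.27] F [-1.96 -0.63 -2.32] rotvec [-0.05  0.01  0.01] w 57.4 t 23.88
[-0.07  0.35 -0.47]
```

View pics/h.png

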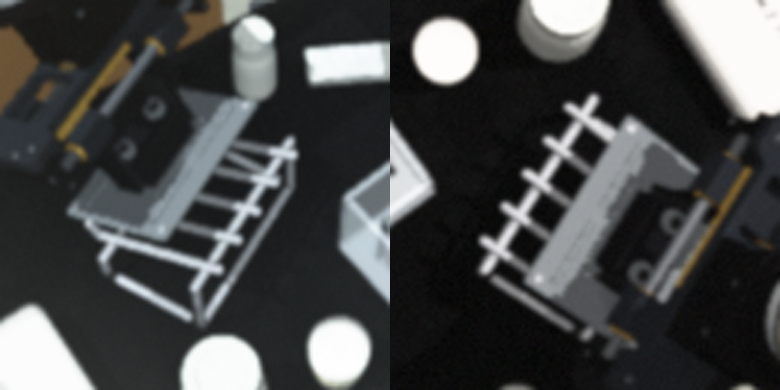

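The lid is parallel to the wires, centred across the stand, and nothing is near it. Lowering until it touches, then sliding it down to the hooks.

Run:
```python
from place import *
off=goto(tcp(6,0,8),OS,60);l,F0=st("n8")
n=8;x=6
while n>-6:
    n-=1;ctrl.servo_line(list(tcp(x,0,n)+off),list(OS),rate=8);l,F=st("dn")
    if F[2]-F0[2]>4: break
while x>-4:
    x-=1;ctrl.servo_line(list(tcp(x,0,n)+off),list(OS),rate=8);l,F=st("sl")
    if F[0]-F0[0]>6: break
    if F[2]-F0[2]>9: n-=-.5
    if F[2]-F0[2]<2: n-=.5
print(n,x,off)
```

```text
n8 xyn [ 5.99 -0.3   8.74] F [-1.72 -0.21 -3.4 ] rotvec [-0.05  0.01  0.01] w 57.5 t 24.91
dn xyn [5.98 0.38 6.5 ] F [-2.   -0.29 -2.77] rotvec [ 0.01 -0.   -0.  ] w 57.3 t 25.28
dn xyn [6.01 0.37 5.47] F [-1.39 -0.86 -2.68] rotvec [ 0.01 -0.   -0.  ] w 57.6 t 25.56
dn xyn [5.99 0.36 4.47] F [-2.37 -0.05 -3.7 ] rotvec [ 0.01 -0.    0.  ] w 57.6 t 25.83
dn xyn [6.01 0.36 3.47] F [-1.48 -0.04 -2.37] rotvec [ 0.01 -0.   -0.  ] w 57.6 t 26.11
dn xyn [6.   0.36 2.47] F [-1.51 -0.4  -3.5 ] rotvec [ 0.01 -0.   -0.  ] w 57.6 t 26.38
dn xyn [6.03 0.36 1.49] F [-1.38 -0.96 -2.71] rotvec [ 0.01 -0.    0.  ] w 57.5 t 26.66
dn xyn [6.   0.36 0.48] F [-0.77 -0.15 -2.85] rotvec [ 0.01 -0.   -0.  ] w 57.9 t 26.93
dn xyn [ 5.98  0.12 -0.31] F [-1.12 -0.55 -2.17] rotvec [-0.03  0.    0.  ] w 57.5 t 27.21
dn xyn [ 5.99  0.12 -0.38] F [-0.7   3.02  6.31] rotvec [-0.03  0.    0.02] w 57.5 t 27.48
sl xyn [ 5.91  0.13 -0.42] F [1.74 1.93 6.07] rotvec [-0.03 -0.09  0.01] w 57.3 t 27.76
sl xyn [ 4.87  0.02 -0.39] F [2.56 1.31 6.34] rotvec [-0.04 -0.09 -0.02] w 57.7 t 28.05
sl xyn [ 3.22  0.05 -0.36] F [ 1.   -0.41  2.93] rotvec [-0.03 -0.03 -0.01] w 57.7 t 28.34
sl xyn [ 2.13  0.11 -0.41] F [ 3.   -0.05  3.  ] rotvec [-0.02 -0.02 -0.01] w 57.4 t 28.62
sl xyn [ 1.32  0.15 -0.36] F [3.47 0.31 3.09] rotvec [-0.02 -0.04 -0.02] w 58.0 t 28.89
sl xyn [ 1.19  0.12 -0.34] F [ 6.22 -0.85  3.48] rotvec [-0.02 -0.13 -0.03] w 57.7 t 29.17
0.0 0 [-0.15  0.34 -0.4 ]
```

Contact came where expected, on the wires at n≈−0.4 mm and on the hooks at x≈1.2 mm. Releasing and backing off square to the slope.

Run:
```python
from place import *
off=np.array([-.15,.34,-.4])
ctrl.servo_line(list(tcp(.3,0,.2)+off),list(OS),rate=8);st("ease")
claw.gripper_to(60);st("open60");claw.gripper_to(87);st("open")
ctrl.servo_line(list(tcp(1,0,4)+off),list(OS),rate=20);st()
ctrl.servo_line(list(tcp(1,0,120)+off),list(OS),rate=100)
ctrl.set_joints([-51,10.4,103.7,0,65.9,0]);st("away")
s=optics.read_camera("side");t=optics.read_camera("top")
for n,c in(("side2",s),("top2",t)): np.savez(n+".npz",**{k:np.array(v) for k,v in c.items()})
f=lambda m,x,y:cv2.resize(m[y:y+150,x:x+200],None,fx=2,fy=2,interpolation=cv2.INTER_CUBIC)
g=lambda a,b:np.hstack([a,b])
cv2.imwrite("pics/f.png",np.vstack([g(f(s["color"],220,130),f(t["color"],215,145)),g(f(load("side").im,220,130),f(load("top").im,215,145))]))
```

```text
ease xyn [ 1.19  0.14 -0.33] F [ 7.35 -1.07  1.35] rotvec [-0.02 -0.09 -0.02] w 57.5 t 29.42
open60 xyn [-0.67  0.72 -0.61] F [ 0.28 -0.02  0.1 ] rotvec [ 0.05  0.07 -0.01] w 59.9 t 29.73
open xyn [ 0.29  0.31 -0.24] F [-0.08 -1.14  0.68] rotvec [-0.  0.  0.] w 87.0 t 30.5
 xyn [1.01 0.14 3.81] F [-1.15 -0.23  0.27] rotvec [-0.03  0.01  0.01] w 87.0 t 30.84
away xyn [-13.44 178.04 255.26] F [-0.01 -0.03  0.27] rotvec [ -4.6   27.7  -18.29] w 87.1 t 33.05
```

View pics/f.png

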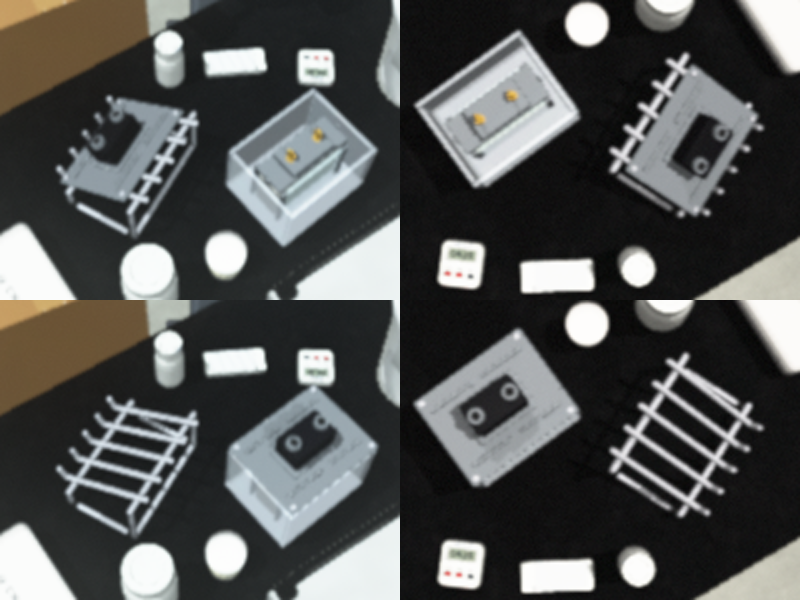

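The lid lies on the stand inside the hooks, and the tank and other items match the "before" pictures below. One numeric check, then I'll hand in.

Run:
```python
from place import *
t=load("top2");s=load("side2")
for a in(-46.4,46.4):
  for b in(-58.4,58.4):
    X=REST+RS.apply([a+1,b,5]);p=t.proj(X);q=s.proj(X)
    out=[]
    for c,u in((t,p),(s,q)):   # brightest blob near the predicted screw
        x,y=np.round(u).astype(int);w=c.im[y-4:y+5,x-4:x+5].min(2).astype(float);w=np.clip(w-np.percentile(w,85),0,None)
        gy,gx=np.mgrid[y-4:y+5,x-4:x+5];out.append(np.array([(w*gx).sum(),(w*gy).sum()])/w.sum())
    print((a,b),"top d",out[0]-p,"side d",out[1]-q,"tri",RS.inv().apply(tri(t,out[0],s,out[1])[0]-REST))
# tank and bystanders: image shift before/after of the region holding tank base edges and loose items
for n,boxes in(("top",dict(timer=(232,262,28,28),slides=(273,272,42,22),small=(323,266,22,24),bot2=(296,144,26,24),jar=(332,124,34,36))),("side",dict(tankbase=(328,225,72,32),jar=(278,250,32,40),bot2=(320,243,26,28),timer=(366,152,24,22)))):
    a,b=load(n),load(n+"2")
    for k,(x,y,w,h) in boxes.items():
        g=[cv2.cvtColor(m.im[y:y+h,x:x+w],cv2.COLOR_BGR2GRAY).astype(np.float32) for m in(a,b)]
        print(n,k,np.array(cv2.phaseCorrelate(g[0],g[1])[0]))
```

```text
(-46.4, -58.4) top d [-0.36  0.42] side d [-1.19 -1.17] tri [-44.7  -57.57   8.49]
(-46.4, 58.4) top d [-0.12  0.04] side d [-0.45  0.23] tri [-46.62  58.25   3.97]
(46.4, -58.4) top d [0.14 0.64] side d [0.2  0.16] tri [ 45.45 -57.74   2.78]
(46.4, 58.4) top d [-0.83 -0.95] side d [1.53 2.55] tri [46.27 57.78 -3.69]
top timer [-0.05 -0.03]
top slides [ 0.55 -0.03]
top small [-0.02 -0.1 ]
top bot2 [ 0.45 -0.  ]
top jar [-0.09  0.05]
side tankbase [ 0.09 -0.12]
side jar [-0.01 -0.  ]
side bot2 [ 0.45 -0.06]
side timer [-0.03  0.04]
```

```bash
python3 -c "
from bench import ctrl, optics, claw
print(ctrl.job_done())"
```

```text
the job is handed in; nothing more can be done
None
```

The lid was rocked free without moving the tank, is lying on the draining stand with a long edge against the hooks, and was let go; I handed the job in at about 33 s with the arm clear, but no verdict came back.

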